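# Reject the broken heat sink, then set the board clamp

## Robot

A 6-joint arm with a two-finger parallel gripper is mounted at the origin on the work surface. World frame = base frame: x ahead of the robot, y to its left, z up, the work surface at z = 0. Lengths are in m, angles in rad, forces in N, time in s.
With the tool pointing down it reaches from about 0.3 to 0.775 m from the base axis. Payload 14.6 kg.
Tool frame: the origin (TCP) lies at the very end of the fingers, on their centre line; the grasp point (between the pads) lies 19 mm behind it; z points along the fingers, y is the direction in which the jaws open and shut (so a half turn about z gives the same grasp; the last joint's range is limited). The gripper opens to 94 mm and grips with 3 to 60 N. Pads are 16 mm wide; open, the fingers measure 119 mm over their backs; the gripper's body (75 mm by 177 mm) begins 78 mm behind the grasp point.
Start: joints at [-1.264, 0.3, 1.521, -0, 1.321, -0.067], TCP at [0.201, -0.512, 0.205] pointing down, gripper open.
Joint ranges: [-3.03, 3.03], [-0.79, 2.21], [0.23, 2.52], [-1.04, 4.18], [0, 3.07], [-2.55, 2.55]. Speed limits (rad/s): [2.22, 2.22, 2.57, 3.14, 3.14, 3.14].

## Interface

Orientations are given as [roll, pitch, yaw] about the fixed x, y, z axes, in that order (R = Rz(yaw) Ry(pitch) Rx(roll)).
In Python, from station import ctrl, eyes gives the robot as it stands.
- The arm moves only by the tool jog_arm, never from a script. Its argument "moves" is a list of rows, each a list of 3 entries, a list of its own where there are three numbers: the shift along the world's x, y, z in mm, then the turn, a rotation vector about the world's x, y, z in units of 5 degrees (1.0 is 5 degrees), then the finger opening in mm, from 0 to 94. In form: [[[tx, ty, tz], [wx, wy, wz], jaw], ...]. A call has 1 to 5 rows; each row is the pose to reach, as a shift and turn from the pose commanded when the call began; what a row does not reach only later rows make up. A row lasts 1/12 s, in which the tool goes at most 41.7 mm and 7.16 degrees, less where a joint would pass 70% of its speed; a pose out of reach is approached as far as the arm can. A call with a gripper value outside its range is refused whole. The fingers move at their own pace and stop on an object; "squeeze" is the grip in N (left out, the last holds). Time passes only in rows, so rows that repeat a pose let the fingers close. It gives the time, the measured TCP pose, the force and the opening at its end, in the units of the state.
- ctrl.get_obs(): the state, without advancing time (a new reading comes with each control period).
- eyes.camera(name): name is "scene" or "top" or "wrist"; returns a dict with "frame" (384x512x3 uint8, red, green, blue), "vertical_fov" (degrees; the focal length in pixels is half the picture's height over the tangent of half this angle, whatever the lens; pixels are square), "cx", "cy" (the principal point, pixels), "eye" and "attitude" of the camera in the world; the wrist camera has in their place "hand_eye" (4x4, takes a point from camera to tool coordinates, whose origin is the TCP and whose axes are the flange's). Camera axes: x right, y down, z forward; pixel columns grow to the right and rows downward; lengths in m; the calibration is good to about 2 mm. A picture is of the moment at which its call begins: read the wrist's pose just before it. There is no depth.
- ctrl.hand_in(): hands the job in, once; it reports no verdict.
The state is a dict: "time_s": time; "qpos": joint angles; "joint_vel": joint speeds; "tau": joint torques, N m; "ee_pos": TCP position; "eef_rot": TCP orientation; "force": force on the tool from outside, world axes, zero at the start; "moment": the same for the moment, N m; "grip_width": finger opening in m.
Only numpy, scipy, OpenCV 4.12 (cv2) and the standard library are available. Lean on these libraries where they do the work, as an engineer would, in place of code of your own. Each camera call takes 0.05 s, during which the arm holds its last target.

## Task

One of the three heat sinks on the board in the jig has snapped-off fins: put it in the reject bin first. Then turn the jig's thumbscrew clockwise until it seats, back it off a quarter turn and finish with the gripper still holding the knob there, so that the nut can be locked. Leave the two good heat sinks on the board where they stand, and do not disturb the other things.

Things in the scene. Friction and masses are not known exactly. Their poses are not given: they have to be found in the camera images.
- reject_mid (a point): the reject: aluminium heat sink, 34 (its x) x 40 (its y) x 28 mm high: 6 mm base, seven upright fins running along x. Loose, upright on the board. Point: its centre, 14 mm above its underside; z up. About 60 g. The three fins on its +y side are snapped to stubs under 6 mm; the middle and -y ones are whole. In any of the row's three places.
- sink_a_mid (a point): a good heat sink: aluminium heat sink, 34 (its x) x 40 (its y) x 28 mm high: 6 mm base, seven upright fins running along x. Loose, upright on the board. Point: its centre, 14 mm above its underside; z up. About 60 g. All seven fins whole. Leave it in place.
- sink_b_mid (a point): the other good heat sink: aluminium heat sink, 34 (its x) x 40 (its y) x 28 mm high: 6 mm base, seven upright fins running along x. Loose, upright on the board. Point: its centre, 14 mm above its underside; z up. About 60 g. All seven fins whole. Leave it in place.
- jig: fixed aluminium plate, 180 (its x) x 300 mm (its y), with a green circuit board, top 22 mm above the bench; origin on the bench at its centre, z up. Heat sinks in a row near x = 0, y = -115, -50, +15 mm, axes within 5 degrees of the jig's; 3 mm chips along the board's long edges, 62 mm from the row. Clamp bracket at the +y end, 60 mm high, carries the thumbscrew at x = 0, y = 115 mm.
- clamp_grip (a point): grip point of the thumbscrew's bare steel wing knob, on its vertical axis, 87 mm above the bench. Flat upright wing 44 mm long (along this point's x), 14 mm thick (its y): its top is 100 mm above the bench, its foot 70 mm, above a round collar 30 mm across. Its z is up; it turns with the knob.
- clamp_screw (a joint): angle of the thumbscrew in rad from its seat: 0 = seated (hard stop), grows as it is backed off (counter-clockwise from above); clockwise lowers it. Starts between 2.0 and 3.4. A quarter turn is 1.57. Slight friction (about 0.05 N m); stays where it is left; does not rise or fall.
- bin: fixed grey plastic open reject bin, 140 mm (its x) by 160 mm (its y), 50 mm high, walls and floor 4 mm thick, to the right of the jig; origin under its centre on the bench, z up.
- capacitor: bystander, not to be disturbed: upright steel can 18 mm across, 22 mm high, standing loose on the board between the heat sinks and the thumbscrew; origin at its underside's centre or axis
- relay: bystander, not to be disturbed: grey plastic block 20 x 16 x 16 mm, loose on the board between the heat sinks and the thumbscrew; origin at its underside's centre or axis
- screwdriver: bystander, not to be disturbed: screwdriver with black handle lying on the bench to the left of the jig; origin at its underside's centre or axis
- spool: bystander, not to be disturbed: steel-coloured solder spool 54 mm across, 34 mm high, standing on its end on the bench near the robot; origin at its underside's centre or axis
- multimeter: bystander, not to be disturbed: dark handheld meter lying flat, 175 x 85 x 42 mm, beyond the jig; origin at its underside's centre or axis
- jar: bystander, not to be disturbed: clear screw-top jar 52 mm across, 60 mm high, beyond the jig; origin at its underside's centre or axis
- module: bystander, not to be disturbed: small dark circuit module 58 x 85 mm, 18 mm high, on the bench at the left, beyond the screwdriver; origin at its underside's centre or axis
Mind the look-alikes: they are no part of the job. Leave any orange or purple look-alike of the part that bears sink_a_mid alone. Leave any orange look-alike of the part that bears sink_b_mid alone.

How it is judged:
By the outcome, as a careful person would: the job done as asked, in the order asked, and still so for the second after the job is handed in, while the arm keeps its last pose, push and grip.
It also fails if it takes over 67 s, if anything falls off the work surface, if the arm or the gripper's body presses on something with over 40 N, if the wrist force passes 120 N, or if a joint passes its speed limit or range.

## Working session

There is one attempt and no reset: what is moved stays moved. The work goes in short steps, Python scripts to look and compute and a tool call to move; the robot and the scene stay as the last step left them, time stands still between calls to the robot, and variables do not carry over. Pictures are saved under pics/ and viewed, and the job is handed in when it is done.

Besides the shell and the picture viewer there is one more tool, called after "Request:" as name(argument=value, ...) on one line, values as JSON. jog_arm: Moves the arm, as the interface text tells. Its arguments: {"type":"object","properties":{"moves":{"type":"array","items":{"type":"array"}},"squeeze":{"type":"number"}},"required":["moves"]}

```bash
mkdir -p pics; ls
cat > h.py <<'E'
import numpy as np, cv2
from station import ctrl, eyes
def info(c):
    return {k:v for k,v in c.items() if k!='frame'}
E
python3 - <<'E'
from h import *
o=ctrl.get_obs(); print({k:np.round(v,3) for k,v in o.items()})
import pickle
for n in ("scene","top"):
    c=eyes.camera(n); print(n,info(c)); cv2.imwrite(f'pics/{n}0.png',cv2.resize(c['frame'][:,:,::-1],(800,600),interpolation=cv2.INTER_CUBIC)); pickle.dump(c,open(n+'.pkl','wb'))
E
```

```text
pics
{'time_s': np.float64(0.0), 'qpos': array([-1.264,  0.3  ,  1.522,  0.   ,  1.321, -0.067]), 'joint_vel': array([-0.002, -0.   ,  0.   ,  0.001,  0.001, -0.001]), 'tau': array([ 1.0000e-03, -5.3181e+01, -3.5274e+01,  7.1000e-02,  2.4000e-02,
       -0.0000e+00]), 'ee_pos': array([ 0.201, -0.512,  0.205]), 'eef_rot': array([-3.14 , -0.   ,  0.374]), 'force': array([-0.472, -0.052,  0.375]), 'moment': array([-0.011,  0.016, -0.037]), 'grip_width': np.float64(0.094)}
scene {'vertical_fov': 54.84475701827004, 'cx': 254.35248043812817, 'cy': 191.7524152128229, 'eye': array([1.30113512, 0.14207477, 0.61249365]), 'attitude': array([-2.20093761, -0.00674235,  1.69062388])}
top {'vertical_fov': 42.42011812743941, 'cx': 260.8777543368445, 'cy': 183.23546407365197, 'eye': array([0.45979086, 0.04263298, 1.58402863]), 'attitude': array([-3.06668934e+00, -1.05072194e-03, -1.59140918e+00])}
```

View pics/scene0.png

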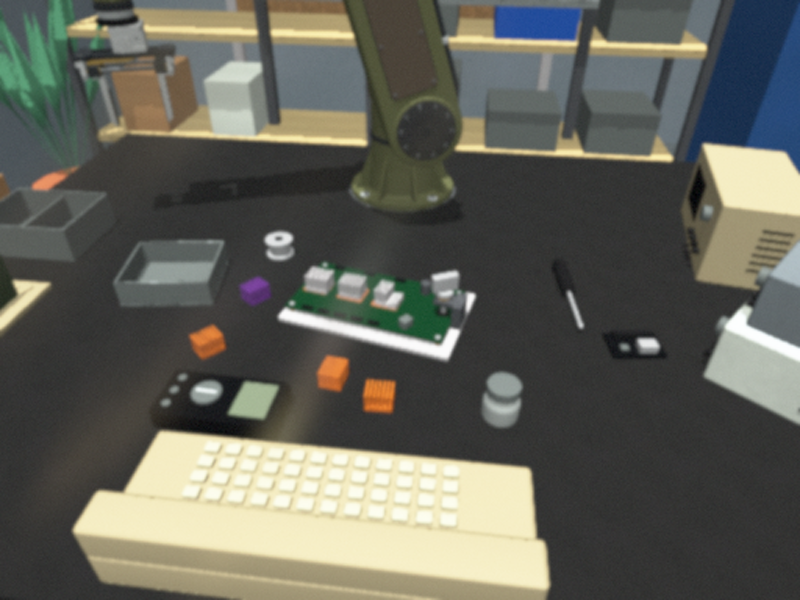

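View pics/top0.png

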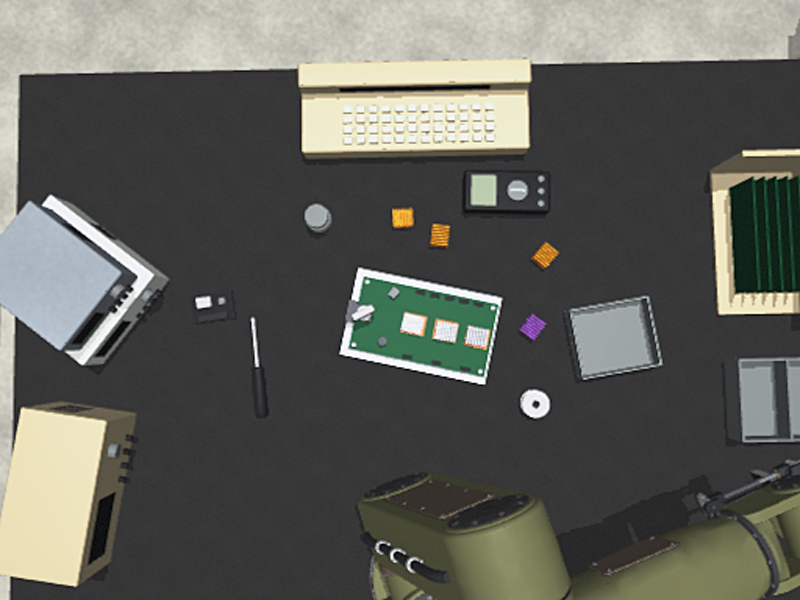

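The top view (800-wide picture) shows three sinks at (413,324), (446,331) and (477,337), with the thumbscrew at (362,312). The bin is at (615,338). The orange look-alikes are at (402,218), (440,236) and (545,256), and the purple one at (533,327). Next I'll crop in close and localise.

```bash
cat >> h.py <<'E'
from scipy.spatial.transform import Rotation as R
def cam_pose(c,obs=None):
    if 'eye' in c: return R.from_euler('xyz',c['attitude']).as_matrix(), np.array(c['eye'])
    T=np.eye(4);T[:3,:3]=R.from_euler('xyz',obs['eef_rot']).as_matrix();T[:3,3]=obs['ee_pos']
    T=T@np.array(c['hand_eye']); return T[:3,:3],T[:3,3]
def f_(c): return c['frame'].shape[0]/2/np.tan(np.radians(c['vertical_fov'])/2)
def px2w(c,uv,z,obs=None):
    Rm,e=cam_pose(c,obs); f=f_(c); uv=np.atleast_2d(uv).astype(float)
    d=np.c_[(uv[:,0]-c['cx'])/f,(uv[:,1]-c['cy'])/f,np.ones(len(uv))]@Rm.T
    return e+d*((z-e[2])/d[:,2])[:,None]
def w2px(c,p,obs=None):
    Rm,e=cam_pose(c,obs); q=(np.atleast_2d(p)-e)@Rm; return q[:,:2]/q[:,2:]*f_(c)+[c['cx'],c['cy']]
E
python3 - <<'E'
from h import *
import pickle
c=pickle.load(open('top.pkl','rb')); s=pickle.load(open('scene.pkl','rb'))
im=c['frame'][165:255,200:340,::-1]; cv2.imwrite('pics/topc.png',cv2.resize(im,None,fx=5.5,fy=5.5,interpolation=cv2.INTER_CUBIC))
im=s['frame'][155:235,170:310,::-1]; cv2.imwrite('pics/scc.png',cv2.resize(im,None,fx=5.5,fy=5.5,interpolation=cv2.INTER_CUBIC))
k=.64
print(px2w(c,np.array([[360,268],[502,298],[485,384],[340,354]])*k,0.015))
print(px2w(c,np.array([[413,324],[446,331],[477,337]])*k,0.04))
print(px2w(c,np.array([[362,312]])*k,0.1))
print(px2w(c,np.array([[567,308],[650,296],[663,366],[578,381]])*k,0.05))
E
```

```text
[[ 0.61689071  0.13486027  0.015     ]
 [ 0.54969654 -0.15281376  0.015     ]
 [ 0.37676339 -0.11336929  0.015     ]
 [ 0.44305679  0.17808281  0.015     ]]
[[ 0.4999608   0.02944616  0.04      ]
 [ 0.48466012 -0.03606102  0.04      ]
 [ 0.47144915 -0.097554    0.04      ]]
[[0.52343358 0.12738289 0.1       ]]
[[ 0.52515017 -0.27695653  0.05      ]
 [ 0.54562465 -0.44288591  0.05      ]
 [ 0.40665756 -0.46246274  0.05      ]
 [ 0.38070029 -0.29345944  0.05      ]]
```

View pics/topc.png

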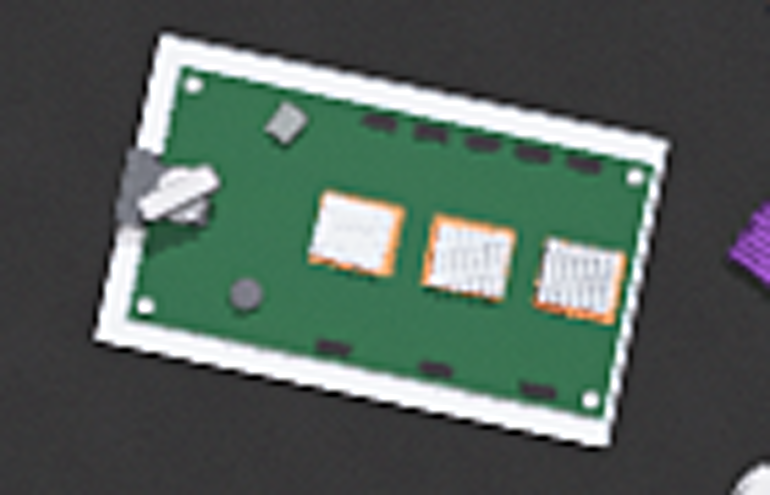

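View pics/scc.png

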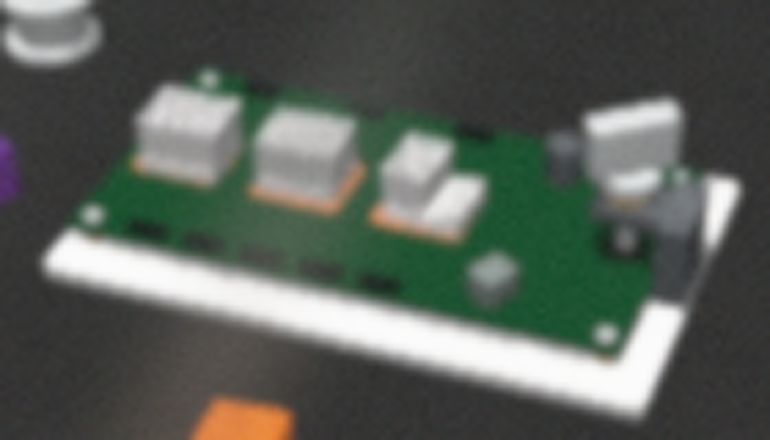

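The reject is the sink nearest the thumbscrew, at crop (355,232) in the top view. Its stubs are on the screw side, as the scene view confirms at (430,190). The other two, at (470,257) and (580,277), are whole. The jig corners give 295 x 178 mm, which fits the stated size. I'll move over the reject for a wrist view.

Request:
jog_arm(moves=[[[19, 34, 4], [0, 0, 0.7], 94], [[38, 68, 8], [0, 0, 1.4], 94], [[57, 102, 12], [0, 0, 2.1], 94], [[76, 136, 16], [0, 0, 2.8], 94], [[95, 170, 20], [0, 0, 3.5], 94]])

```text
time_s: 0.52
ee_pos: [0.2962, -0.3402, 0.2254]
eef_rot: [-3.141, -0.0, 0.682]
force: [0.3, 0.1, 0.4]
grip_width: 0.0937
```

Request:
jog_arm(moves=[[[19, 34, 4], [0, 0, 0.7], 94], [[38, 68, 8], [0, 0, 1.4], 94], [[57, 102, 12], [0, 0, 2.1], 94], [[76, 136, 16], [0, 0, 2.8], 94], [[95, 170, 20], [0, 0, 3.5], 94]])

```text
time_s: 0.93
ee_pos: [0.3912, -0.1701, 0.2456]
eef_rot: [3.142, 0.0, 0.987]
force: [0.5, 0.1, -0.7]
grip_width: 0.094
```

Request:
jog_arm(moves=[[[19, 34, 0], [0, 0, 0.8], 94], [[38, 68, 0], [0, 0, 1.6], 94], [[57, 102, 0], [0, 0, 2.4], 94], [[76, 136, 0], [0, 0, 3.2], 94], [[95, 170, 0], [0, 0, 4.0], 94]])

```text
time_s: 1.35
ee_pos: [0.4863, 0.0, 0.2453]
eef_rot: [-3.141, 0.0, 1.337]
force: [0.6, -1.4, -0.0]
grip_width: 0.0939
```

Request:
jog_arm(moves=[[[14, 31, 0], [0, 0, 0], 94], [[14, 31, 0], [0, 0, 0], 94]])

```text
time_s: 1.52
ee_pos: [0.501, 0.0333, 0.2447]
eef_rot: [-3.14, -0.001, 1.338]
force: [-1.2, -0.0, -0.1]
grip_width: 0.0938
```

Run:
```python
from h import *
import pickle
o=ctrl.get_obs(); print({k:np.round(v,3) for k,v in o.items()})
c=eyes.camera('wrist'); print(info(c)); cv2.imwrite('pics/w1.png',cv2.resize(c['frame'][:,:,::-1],(800,600),interpolation=cv2.INTER_CUBIC)); pickle.dump((c,o),open('w1.pkl','wb'))
```

```text
{'time_s': np.float64(1.517), 'qpos': array([-7.000e-03,  1.640e-01,  1.596e+00,  1.000e-03,  1.382e+00,
        2.260e-01]), 'joint_vel': array([-0.09 , -0.044,  0.059, -0.018,  0.001, -0.087]), 'tau': array([ 2.414e+00, -4.484e+01, -3.734e+01,  1.500e-01,  4.400e-02,
        9.960e-01]), 'ee_pos': array([0.501, 0.033, 0.245]), 'eef_rot': array([-3.140e+00, -1.000e-03,  1.338e+00]), 'force': array([-1.158, -0.025, -0.129]), 'moment': array([-0.067, -0.039, -0.026]), 'grip_width': np.float64(0.094)}
{'vertical_fov': 58.71106353301166, 'cx': 251.1528630544811, 'cy': 191.9838840774712, 'hand_eye': array([[ 6.92463843e-05, -9.62358997e-01, -2.71781451e-01,
         7.98303311e-02],
       [ 9.99999895e-01, -5.63225836e-05,  4.54221294e-04,
         5.05516281e-04],
       [-4.52431382e-04, -2.71781454e-01,  9.62358892e-01,
        -1.79065281e-01],
       [ 0.00000000e+00,  0.00000000e+00,  0.00000000e+00,
         1.00000000e+00]])}
```

View pics/w1.png

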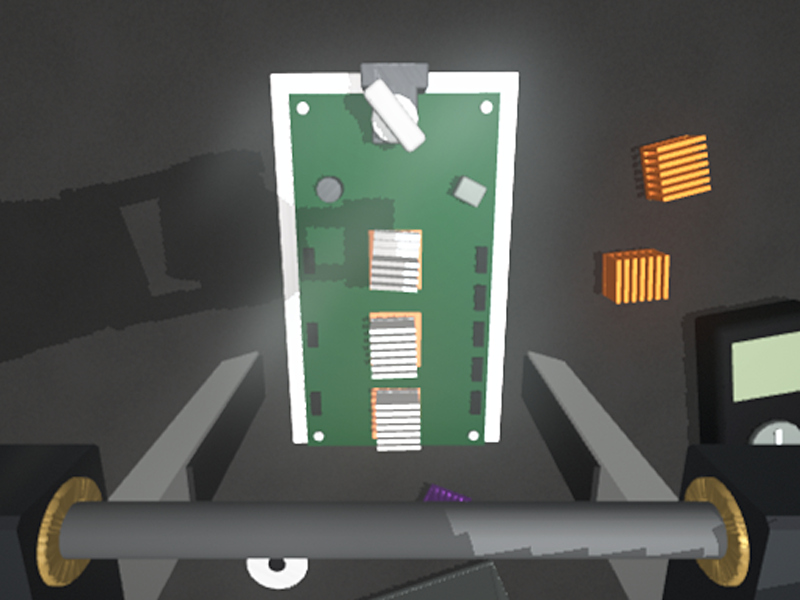

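The wrist view shows the reject at (395,260) with its stubs at the upper, screw side. The good sinks are at (395,345) and (397,420), and the knob wing runs from (370,85) to (415,145). I'll measure the reject in a close crop.

Run:
```python
from h import *
import pickle
c,o=pickle.load(open('w1.pkl','rb'))
im=c['frame'][138:195,220:290,::-1]; cv2.imwrite('pics/w1c.png',cv2.resize(im,None,fx=10,fy=10,interpolation=cv2.INTER_CUBIC))
im=c['frame'][40:110,220:290,::-1]; cv2.imwrite('pics/w1k.png',cv2.resize(im,None,fx=8,fy=8,interpolation=cv2.INTER_CUBIC))
```

```text
(no output)
```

View pics/w1c.png

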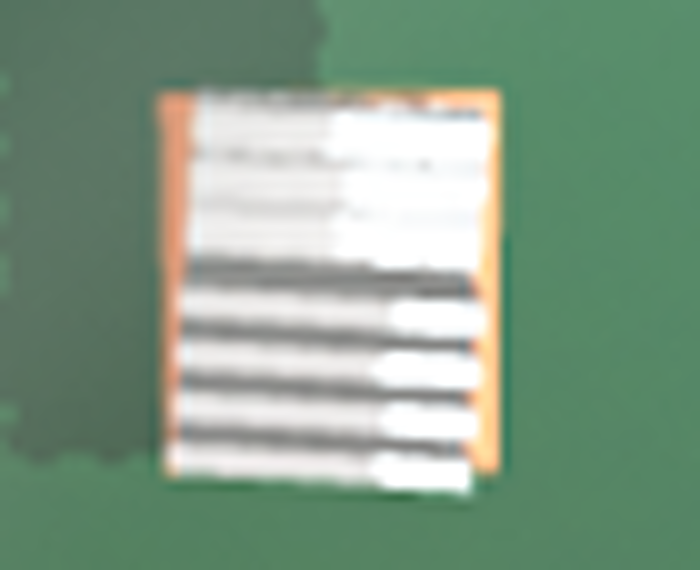

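View pics/w1k.png

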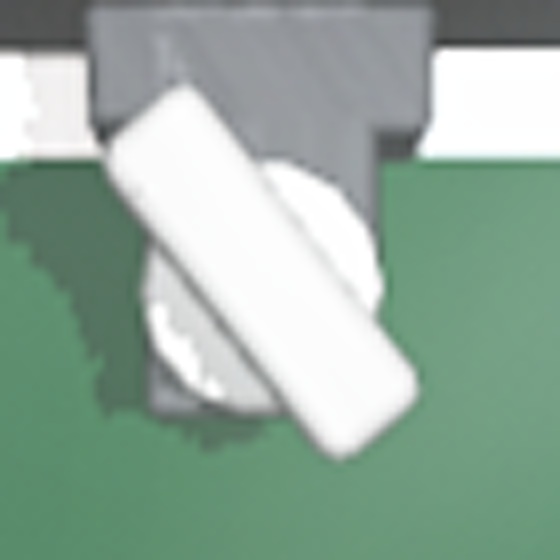

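Run:
```python
from h import *
import pickle
c,o=pickle.load(open('w1.pkl','rb'))
t=np.array([220,138]); F=lambda p: np.array(p)/10-.45*0+t-.45
a=px2w(c,F([[182,288],[480,300],[165,475],[470,493]]),.050,o)  # tops: mid fin +y side corners, -y fin outer corners
b=px2w(c,F([[193,92],[490,108]]),.033,o)
print(a,b)
print('len mid,last',np.linalg.norm(a[1]-a[0]),np.linalg.norm(a[3]-a[2]),np.linalg.norm(b[1]-b[0]))
print('angs',[np.degrees(np.arctan2(*(q[1]-q[0])[[1,0]])) for q in (a[:2],a[2:],b)])
print('y extent',np.linalg.norm((b.mean(0)-a[2:].mean(0))[:2]))
ang=np.arctan2(*((a[3]-a[2])+(a[1]-a[0]))[[1,0]]); 
u=np.array([np.cos(ang),np.sin(ang)]); v=np.array([-u[1],u[0]])
cm=(b.mean(0)+a[2:].mean(0))[:2]/2; print('centre',cm,'grasp y-7',cm-.007*v, 'fin region mid',a.mean(0), 'ang',np.degrees(ang))
# knob
K=lambda p: np.array(p)/8+[220,40]-.45
k=px2w(c,K([[185,82],[105,158],[340,462],[420,385]]),.100,o); print(k,k.mean(0))
print('len',np.linalg.norm((k[2]+k[3]-k[0]-k[1])/2),'thick',np.linalg.norm((k[0]+k[3]-k[1]-k[2])/2),'ang',np.degrees(np.arctan2(*(k[2]+k[3]-k[0]-k[1])[[1,0]])))
cc=pickle.load(open('top.pkl','rb'))
```

```text
[[0.48781335 0.04059138 0.05      ]
 [0.51982541 0.03160961 0.05      ]
 [0.4807549  0.0201434  0.05      ]
 [0.51386992 0.01013607 0.05      ]] [[0.49308596 0.05930606 0.033     ]
 [0.52582558 0.04965913 0.033     ]]
len mid,last 0.03324821640750434 0.034594087081539014 0.03413130595034824
angs [np.float64(-15.672763113096801), np.float64(-16.814761960830925), np.float64(-16.417922561809487)]
y extent 0.041174285107437314
centre [0.50338409 0.03481117] grasp y-7 [0.50142469 0.02809099] fin region mid [0.50056589 0.02562011 0.05      ] ang -16.255090525143977
[[0.52155639 0.15049067 0.1       ]
 [0.51105153 0.14491694 0.1       ]
 [0.5292147  0.1071824  0.1       ]
 [0.53991417 0.11329599 0.1       ]] [0.5254342 0.1289715 0.1      ]
len 0.04167783633383792 thick 0.012105964934893828 ang -64.0151180085149
```

Request:
jog_arm(moves=[[[0, 0, 0], [0, 0, -0.6], 60], [[0, 0, 0], [0, 0, -0.6], 60], [[0, 0, 0], [0, 0, -0.6], 60], [[0, 0, 0], [0, 0, -0.6], 60], [[0, 0, 0], [0, 0, -0.6], 60]])

```text
time_s: 1.98
ee_pos: [0.4997, 0.0284, 0.2455]
eef_rot: [3.142, 0.0, 1.281]
force: [-0.9, -0.5, -0.0]
grip_width: 0.0641
```

Request:
jog_arm(moves=[[[0, 0, -35], [0, 0, 0], 60], [[0, 0, -70], [0, 0, 0], 60], [[0, 0, -105], [0, 0, 0], 60], [[0, 0, -130], [0, 0, 0], 60], [[0, 0, -130], [0, 0, 0], 60]])

```text
time_s: 2.4
ee_pos: [0.4974, 0.0287, 0.111]
eef_rot: [-3.134, 0.002, 1.282]
force: [-0.2, -0.0, -0.8]
grip_width: 0.0603
```

Run:
```python
from h import *
import pickle
o=ctrl.get_obs(); print(o['ee_pos'],o['eef_rot'])
c=eyes.camera('wrist'); 
im=c['frame'][:,:,::-1].copy()
for p in [(.5014,.0281,.05),(.5034,.0348,.05)]:
    q=w2px(c,p,o)[0]; print(q); cv2.drawMarker(im,tuple(int(round(x)) for x in q),(0,0,255),0,6)
cv2.imwrite('pics/w2.png',cv2.resize(im,(800,600),interpolation=cv2.INTER_CUBIC)); pickle.dump((c,o),open('w2.pkl','wb'))
```

```text
[0.49737624 0.02866956 0.11103771] [-3.13436330e+00  2.07861561e-03  1.28151039e+00]
[256.39013555 206.72970085]
[256.43830281 197.68274562]
```

View pics/w2.png

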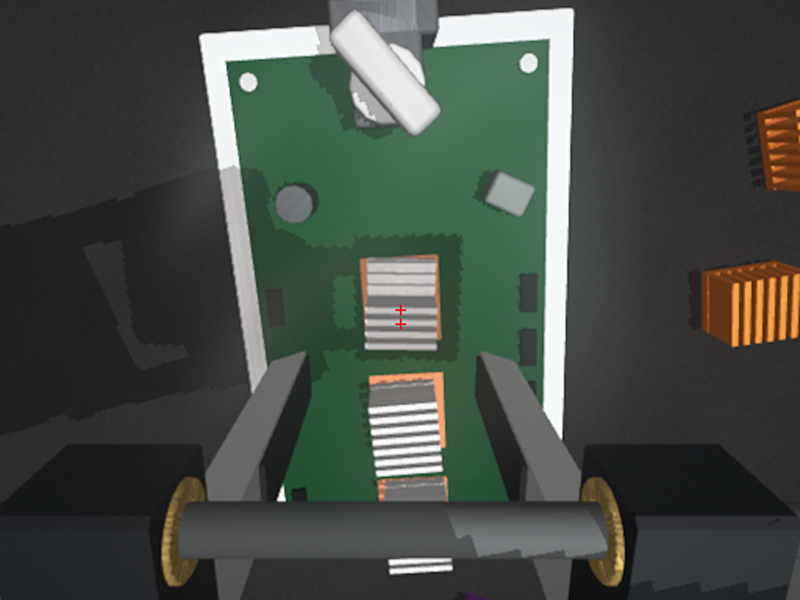

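Request:
jog_arm(moves=[[[2, 0, -25], [0, 0, 0], 60], [[2, 0, -40], [0, 0, 0], 60], [[2, 0, -40], [0, 0, 0], 60], [[2, 0, -40], [0, 0, 0], 60]])

```text
time_s: 2.78
ee_pos: [0.5025, 0.0289, 0.0771]
eef_rot: [3.14, -0.0, 1.281]
force: [-0.2, -0.7, 0.6]
grip_width: 0.06
```

Request:
jog_arm(moves=[[[0, 0, -17], [0, 0, 0], 60], [[0, 0, -34], [0, 0, 0], 60], [[0, 0, -45], [0, 0, 0], 60], [[0, 0, -50], [0, 0, 0], 60], [[0, 0, -50], [0, 0, 0], 60]])

```text
time_s: 3.2
ee_pos: [0.502, 0.0289, 0.0257]
eef_rot: [-3.141, 0.0, 1.281]
force: [-0.3, -0.2, -0.2]
grip_width: 0.0599
```

Request:
jog_arm(moves=[[[0, 0, 0], [0, 0, 0], 28], [[0, 0, 0], [0, 0, 0], 28], [[0, 0, 0], [0, 0, 0], 28], [[0, 0, 0], [0, 0, 0], 28], [[0, 0, 0], [0, 0, 0], 28]], squeeze=25)

```text
time_s: 3.62
ee_pos: [0.5021, 0.029, 0.0259]
eef_rot: [3.141, -0.0, 1.281]
force: [-0.9, 0.4, 3.5]
grip_width: 0.0337
```

Request:
jog_arm(moves=[[[0, 0, 0], [0, 0, 0], 20], [[0, 0, 0], [0, 0, 0], 20], [[0, 0, 0], [0, 0, 0], 20]])

```text
time_s: 3.87
ee_pos: [0.5021, 0.029, 0.0259]
eef_rot: [3.141, -0.0, 1.281]
force: [-2.0, -0.2, 5.9]
grip_width: 0.0336
```

Gripped at 33.6 mm, against the stated 34. Lifting.

Request:
jog_arm(moves=[[[0, 0, 10], [0, 0, 0], 20], [[0, 0, 30], [0, 0, 0], 20], [[0, 0, 55], [0, 0, 0], 20], [[0, 0, 80], [0, 0, 0], 20], [[0, 0, 100], [0, 0, 0], 20]])

```text
time_s: 4.28
ee_pos: [0.502, 0.029, 0.1279]
eef_rot: [3.14, -0.0, 1.281]
force: [-0.3, 0.4, 0.4]
grip_width: 0.0342
```

Run:
```python
from h import *
import pickle
o=ctrl.get_obs(); print(o['ee_pos'],o['eef_rot'],o['grip_width'])
c=eyes.camera('wrist'); cv2.imwrite('pics/w3.png',cv2.resize(c['frame'][:,:,::-1],(800,600)))
c=pickle.load(open('top.pkl','rb'))
cv2.imwrite('pics/bin.png',cv2.resize(c['frame'][180:255,350:435,::-1],None,fx=8,fy=8,interpolation=cv2.INTER_CUBIC))
```

```text
[0.50197285 0.02900883 0.1278529 ] [ 3.14039307e+00 -3.39996537e-04  1.28143699e+00] 0.034168614938636155
```

View pics/w3.png

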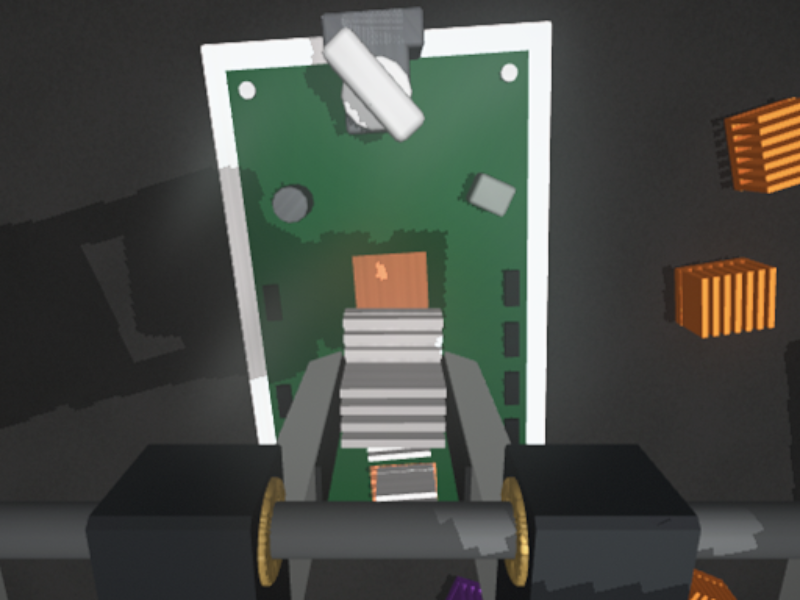

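View pics/bin.png

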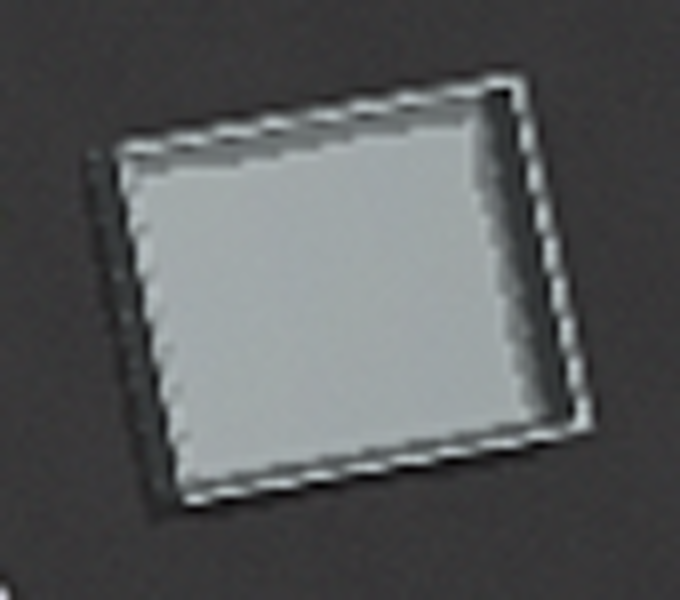

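The reject is held level, at (395,380). Next I'll find the bin centre.

Run:
```python
from h import *
import pickle
c=pickle.load(open('top.pkl','rb'))
b=px2w(c,np.array([[118,145],[522,75],[592,430],[180,505]])/8+[350,180]-.45,.05)
print(b,b.mean(0)); print([np.linalg.norm(b[i]-b[(i+1)%4]) for i in range(4)])
d=b[0]+b[3]-b[1]-b[2]; print('y-axis ang',np.degrees(np.arctan2(d[1],d[0])))
```

```text
[[ 0.52333695 -0.28130103  0.05      ]
 [ 0.54730363 -0.43922691  0.05      ]
 [ 0.40959212 -0.46021637  0.05      ]
 [ 0.3841308  -0.30015722  0.05      ]] [ 0.46609088 -0.37022538  0.05      ]
[np.float64(0.15973411326539774), np.float64(0.13930189263688683), np.float64(0.16207162051406543), np.float64(0.14047742384587336)]
y-axis ang 98.83542284244852
```

Request:
jog_arm(moves=[[[-2, -20, 0], [0, 0, 0], 20], [[-5, -58, 0], [0, 0, 0], 20], [[-9, -98, 0], [0, 0, 0], 20], [[-13, -138, 0], [0, 0, 0], 20], [[-16, -178, 0], [0, 0, 0], 20]])

```text
time_s: 4.75
ee_pos: [0.4851, -0.1506, 0.1258]
eef_rot: [3.142, 0.0, 1.282]
force: [0.6, 0.4, 0.3]
grip_width: 0.0339
```

Request:
jog_arm(moves=[[[-4, -40, 0], [0, 0, 0], 20], [[-7, -80, 0], [0, 0, 0], 20], [[-11, -120, 0], [0, 0, 0], 20], [[-15, -160, 0], [0, 0, 0], 20], [[-18, -195, 0], [0, 0, 0], 20]])

```text
time_s: 5.17
ee_pos: [0.4669, -0.3464, 0.1256]
eef_rot: [-3.142, 0.0, 1.281]
force: [0.6, 0.3, -0.2]
grip_width: 0.0338
```

Request:
jog_arm(moves=[[[-2, -26, 0], [0, 0, 0], 20], [[-2, -26, -30], [0, 0, 0], 20], [[-2, -26, -60], [0, 0, 0], 20], [[-2, -26, -70], [0, 0, 0], 20], [[-2, -26, -70], [0, 0, 0], 20]])

```text
time_s: 5.58
ee_pos: [0.4647, -0.369, 0.0531]
eef_rot: [-3.137, -0.002, 1.281]
force: [-0.1, -0.0, -0.3]
grip_width: 0.0342
```

Run:
```python
from h import *
o=ctrl.get_obs(); print(o['ee_pos'],o['eef_rot'],o['grip_width'])
c=eyes.camera('wrist'); cv2.imwrite('pics/w4.png',cv2.resize(c['frame'][:,:,::-1],(800,600)))
```

```text
[ 0.46472002 -0.36899097  0.05311657] [-3.13717655e+00 -2.13015007e-03  1.28134963e+00] 0.034233365558470015
```

View pics/w4.png

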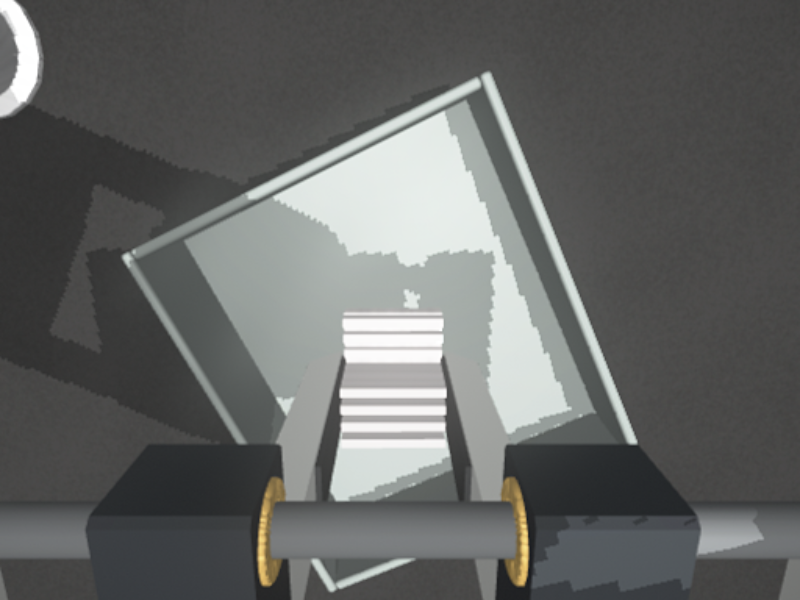

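The reject is over the bin interior. I'll lower it to the floor and release.

Request:
jog_arm(moves=[[[0, 0, -15], [0, 0, 0], 20], [[0, 0, -30], [0, 0, 0], 20], [[0, 0, -40], [0, 0, 0], 20], [[0, 0, -45], [0, 0, 0], 20], [[0, 0, -45], [0, 0, 0], 20]])

```text
time_s: 6.05
ee_pos: [0.466, -0.3699, 0.0106]
eef_rot: [-3.141, -0.0, 1.282]
force: [-0.5, -0.5, -1.7]
grip_width: 0.0335
```

Request:
jog_arm(moves=[[[0, 0, 0], [0, 0, 0], 55], [[0, 0, 0], [0, 0, 0], 55], [[0, 0, 0], [0, 0, 0], 55], [[0, 0, 0], [0, 0, 0], 55], [[0, 0, 0], [0, 0, 0], 55]])

```text
time_s: 6.47
ee_pos: [0.466, -0.3701, 0.0108]
eef_rot: [3.141, 0.0, 1.281]
force: [-0.1, -0.0, -0.2]
grip_width: 0.0548
```

Request:
jog_arm(moves=[[[0, 0, 30], [0, 0, 0], 55], [[0, 0, 65], [0, 0, 0], 55], [[0, 0, 100], [0, 0, 0], 55], [[0, 0, 135], [0, 0, 0], 55], [[0, 0, 170], [0, 0, 0], 55]])

```text
time_s: 6.88
ee_pos: [0.4656, -0.3698, 0.1824]
eef_rot: [3.141, 0.0, 1.281]
force: [-0.1, 0.2, -0.2]
grip_width: 0.0546
```

Run:
```python
from h import *
o=ctrl.get_obs(); print(o['ee_pos'],o['eef_rot'],o['grip_width'])
c=eyes.camera('wrist'); cv2.imwrite('pics/w5.png',cv2.resize(c['frame'][:,:,::-1],(800,600)))
```

```text
[ 0.46560685 -0.36982773  0.18243636] [3.14138766e+00 8.23207647e-05 1.28133903e+00] 0.0546404597136404
```

View pics/w5.png

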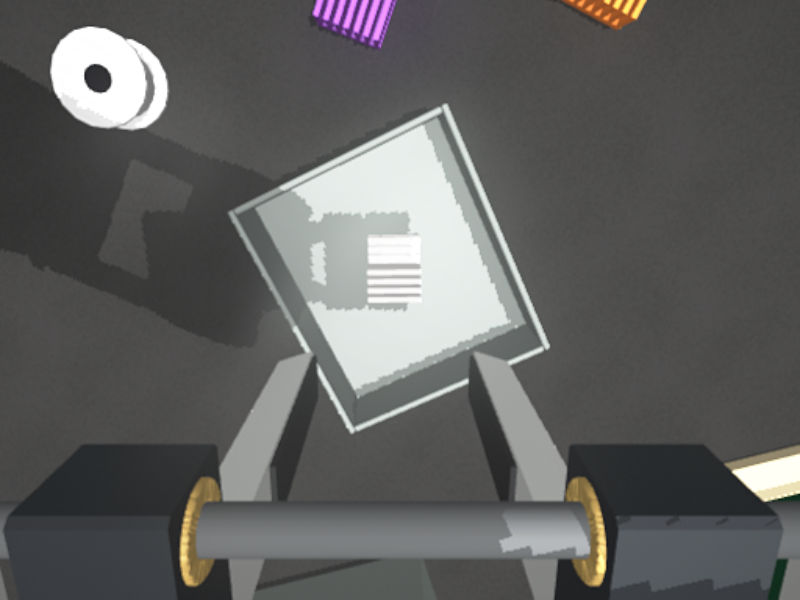

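The reject stands in the bin at (393,268), clear of the walls. I'll move on to the knob, turning the yaw toward 2.02 rad.

Request:
jog_arm(moves=[[[5, 36, 2], [0, 0, 0.7], 55], [[10, 74, 4], [0, 0, 1.4], 55], [[16, 112, 6], [0, 0, 2.1], 55], [[22, 150, 8], [0, 0, 2.8], 55], [[28, 188, 8], [0, 0, 3.5], 55]])

```text
time_s: 7.35
ee_pos: [0.4938, -0.1804, 0.1889]
eef_rot: [3.141, 0.0, 1.589]
force: [0.6, 0.0, 1.1]
grip_width: 0.0552
```

Request:
jog_arm(moves=[[[6, 38, 0], [0, 0, 0.7], 55], [[11, 76, 0], [0, 0, 1.4], 55], [[17, 114, 0], [0, 0, 2.1], 55], [[22, 152, 0], [0, 0, 2.8], 55], [[28, 190, 0], [0, 0, 3.5], 55]])

```text
time_s: 7.77
ee_pos: [0.5217, 0.0099, 0.1886]
eef_rot: [3.141, 0.0, 1.895]
force: [1.2, -0.3, 0.0]
grip_width: 0.0549
```

Request:
jog_arm(moves=[[[6, 38, 0], [0, 0, 0.8], 50], [[12, 76, 0], [0, 0, 1.5], 50], [[12, 76, 0], [0, 0, 1.5], 50], [[12, 76, 0], [0, 0, 1.5], 50], [[12, 76, 0], [0, 0, 1.5], 50]])

```text
time_s: 8.18
ee_pos: [0.5337, 0.0837, 0.1883]
eef_rot: [-3.141, 0.0, 2.023]
force: [-0.5, 0.1, -0.5]
grip_width: 0.05
```

Run:
```python
from h import *
import pickle
o=ctrl.get_obs(); print(o['ee_pos'],o['eef_rot'],o['grip_width'],o['qpos'])
c=eyes.camera('wrist'); cv2.imwrite('pics/w6.png',cv2.resize(c['frame'][:,:,::-1],(800,600))); pickle.dump((c,o),open('w6.pkl','wb'))
```

```text
[0.53371041 0.08367732 0.18828464] [-3.14127885e+00  7.25197852e-05  2.02283700e+00] 0.04996092631995794 [ 8.78074126e-02  2.92841028e-01  1.57099075e+00 -1.87529042e-04
  1.27802826e+00 -3.64179103e-01]
```

View pics/w6.png

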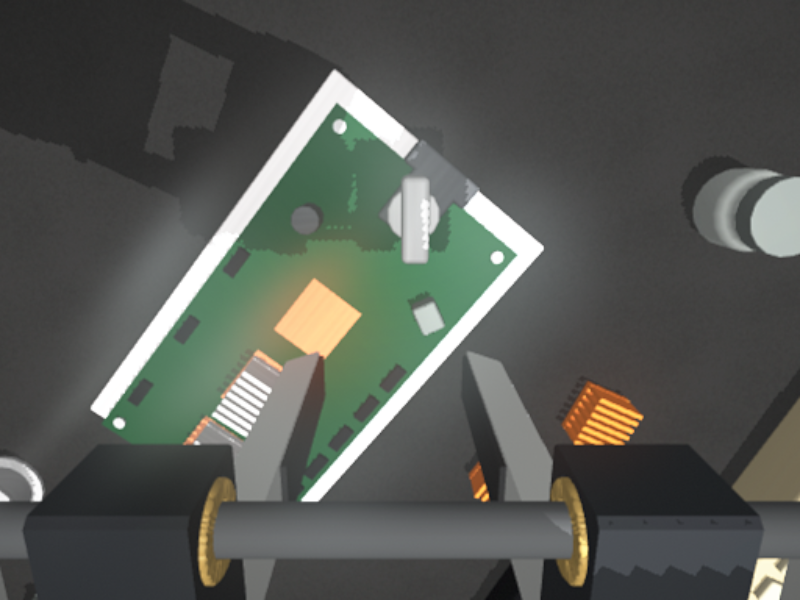

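Run:
```python
from h import *
import pickle
c,o=pickle.load(open('w6.pkl','rb'))
k=px2w(c,np.array([[404,178],[428,178],[402,262],[427,263]])*.64-.3,.100,o); print(k.mean(0))
d=k[0]+k[1]-k[2]-k[3]; print('ang',np.degrees(np.arctan2(d[1],d[0])),'len',np.linalg.norm(d)/2,'thick',np.linalg.norm(k[1]-k[0]))
im=c['frame'][105:180,240:310,::-1]; cv2.imwrite('pics/w6c.png',cv2.resize(im,None,fx=8,fy=8,interpolation=cv2.INTER_CUBIC))
```

```text
[0.52487985 0.12937675 0.1       ]
ang 115.53960950797335 len 0.04210763643527922 thick 0.011739416373376551
```

View pics/w6c.png

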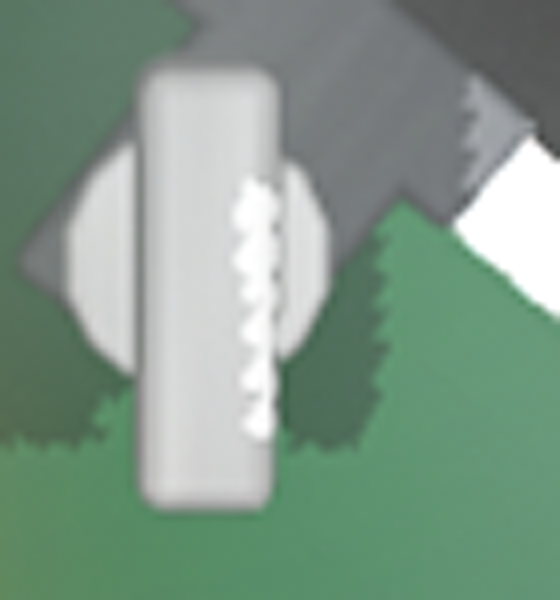

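Request:
jog_arm(moves=[[[-5, 23, 0], [0, 0, 0], 50], [[-9, 45, -10], [0, 0, 0], 50], [[-9, 45, -45], [0, 0, 0], 50], [[-9, 45, -80], [0, 0, 0], 50], [[-9, 45, -80], [0, 0, 0], 50]])

```text
time_s: 8.65
ee_pos: [0.522, 0.1274, 0.1029]
eef_rot: [-3.133, -0.002, 2.021]
force: [0.1, -0.8, -1.5]
grip_width: 0.05
```

Request:
jog_arm(moves=[[[0, 0, -15], [0, 0, 0], 50], [[0, 0, -30], [0, 0, 0], 50], [[0, 0, -35], [0, 0, 0], 50], [[0, 0, -35], [0, 0, 0], 50], [[0, 0, -35], [0, 0, 0], 50]])

```text
time_s: 9.07
ee_pos: [0.5255, 0.1285, 0.0748]
eef_rot: [3.141, 0.0, 2.022]
force: [1.0, 0.3, 0.2]
grip_width: 0.05
```

Run:
```python
from h import *
import pickle
o=ctrl.get_obs(); print(o['ee_pos'],o['eef_rot'],o['grip_width'],o['force'])
c=eyes.camera('wrist'); cv2.imwrite('pics/w7.png',cv2.resize(c['frame'][:,:,::-1],(800,600)))
for p in [(.525,.1292,.1)]: print(w2px(c,p,o)/.64)
```

```text
[0.52545134 0.12851354 0.07482043] [3.14050761e+00 3.16290097e-04 2.02211047e+00] 0.05002591672766039 [0.95439991 0.30520215 0.17212188]
[[389.62306064 406.18678714]]
```

View pics/w7.png

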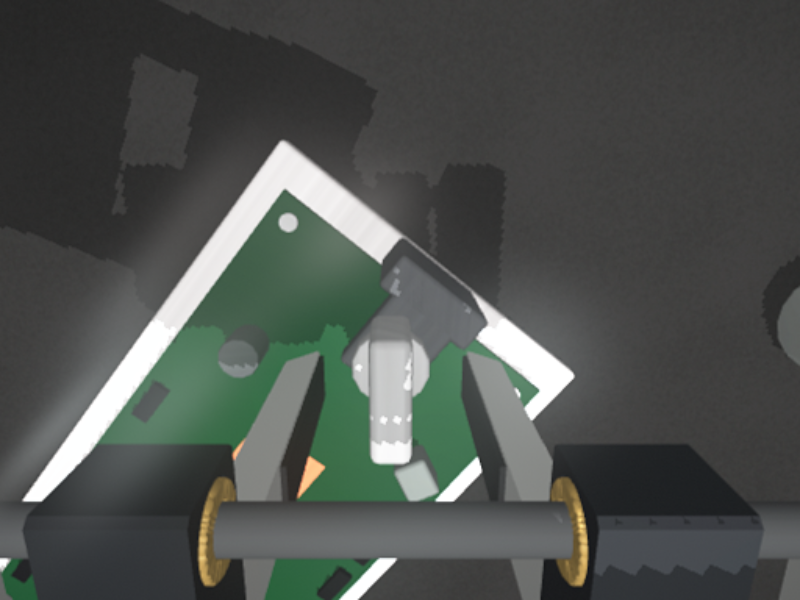

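The wing lies between the fingers at (391,390). Closing.

Request:
jog_arm(moves=[[[0, 0, -2], [0, 0, 0], 10], [[0, 0, -2], [0, 0, 0], 10], [[0, 0, -2], [0, 0, 0], 10], [[0, 0, -2], [0, 0, 0], 10], [[0, 0, -2], [0, 0, 0], 10]], squeeze=20)

```text
time_s: 9.53
ee_pos: [0.5249, 0.129, 0.0716]
eef_rot: [3.141, 0.0, 2.023]
force: [0.5, 1.8, -0.7]
grip_width: 0.0199
```

Request:
jog_arm(moves=[[[0, 0, 0], [0, 0, 0], 5], [[0, 0, 0], [0, 0, 0], 5], [[0, 0, 0], [0, 0, 0], 5]])

```text
time_s: 9.78
ee_pos: [0.5245, 0.1288, 0.0715]
eef_rot: [-3.141, -0.0, 2.023]
force: [-5.1, -1.9, 5.3]
grip_width: 0.014
```

Run:
```python
from h import *
o=ctrl.get_obs(); print(o['ee_pos'],o['eef_rot'],o['grip_width'],o['force'],o['moment'],o['qpos'])
```

```text
[0.52447432 0.12883311 0.07153929] [-3.14058303e+00 -8.96190313e-05  2.02320598e+00] 0.014039229939771735 [-5.13565596 -1.94676833  5.26049835] [-0.47097536  0.87618681  0.02441126] [ 1.73148198e-01  4.28182545e-01  1.68199026e+00 -2.23811572e-04
  1.03241507e+00 -2.79146642e-01]
```

Gripped at 14.0 mm, which matches the wing. Turning clockwise.

Request:
jog_arm(moves=[[[0, 0, 0], [0, 0, -1.2], 5], [[0, 0, 0], [0, 0, -2.4], 5], [[0, 0, 0], [0, 0, -3.6], 5], [[0, 0, 0], [0, 0, -4.8], 5], [[0, 0, 0], [0, 0, -6], 5]])

```text
time_s: 10.2
ee_pos: [0.5246, 0.1289, 0.0715]
eef_rot: [-3.141, 0.0, 1.494]
force: [-3.8, -2.5, 4.2]
grip_width: 0.0144
```

Request:
jog_arm(moves=[[[0, 0, 0], [0, 0, -1.2], 5], [[0, 0, 0], [0, 0, -2.4], 5], [[0, 0, 0], [0, 0, -3.6], 5], [[0, 0, 0], [0, 0, -4.8], 5], [[0, 0, 0], [0, 0, -6], 5]])

```text
time_s: 10.62
ee_pos: [0.5247, 0.1288, 0.0715]
eef_rot: [-3.141, 0.001, 0.971]
force: [-2.6, -2.7, 3.9]
grip_width: 0.0139
```

Run:
```python
from h import *
o=ctrl.get_obs(); print(o['ee_pos'],o['eef_rot'],o['grip_width'],o['force'],o['moment'],o['qpos'])
c=eyes.camera('wrist'); cv2.imwrite('pics/w8.png',cv2.resize(c['frame'][:,:,::-1],(800,600)))
```

```text
[0.52465375 0.12880417 0.07153425] [-3.14141042e+00  5.75186323e-04  9.70863251e-01] 0.013931148394474069 [-2.63592566 -2.70009405  3.88422472] [-0.49050923  0.67129525  0.06370579] [ 1.73084315e-01  4.28275265e-01  1.68186616e+00 -3.31426975e-04
  1.03198335e+00  7.73187580e-01]
```

View pics/w8.png

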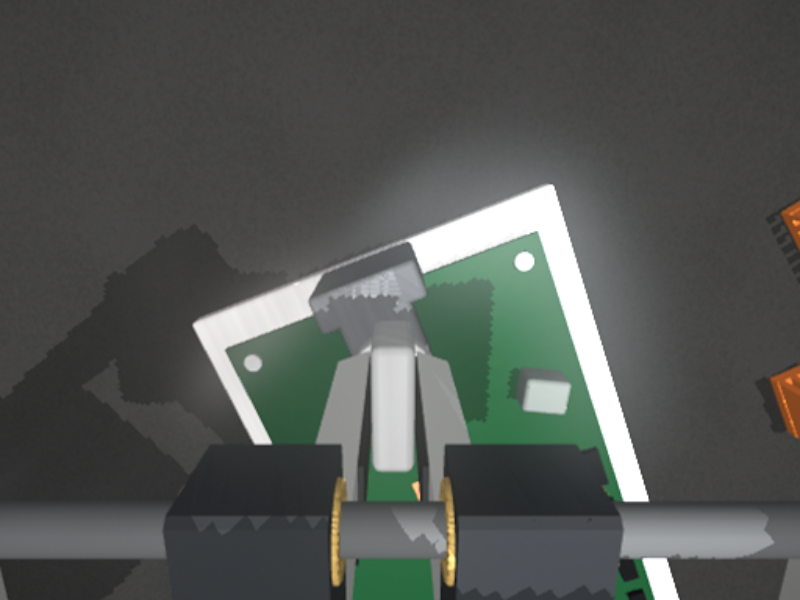

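The wing turns with the gripper, still centred at (393,400). Continuing.

Request:
jog_arm(moves=[[[0, 0, 0], [0, 0, -1.2], 5], [[0, 0, 0], [0, 0, -2.4], 5], [[0, 0, 0], [0, 0, -3.6], 5], [[0, 0, 0], [0, 0, -4.8], 5], [[0, 0, 0], [0, 0, -6], 5]])

```text
time_s: 11.08
ee_pos: [0.5247, 0.1287, 0.0716]
eef_rot: [3.141, 0.001, 0.45]
force: [-3.5, -4.0, 3.2]
grip_width: 0.0138
```

Request:
jog_arm(moves=[[[0, 0, 0], [0, 0, -0.8], 5], [[0, 0, 0], [0, 0, -1.6], 5], [[0, 0, 0], [0, 0, -2.4], 5], [[0, 0, 0], [0, 0, -3], 5]])

```text
time_s: 11.42
ee_pos: [0.5247, 0.1287, 0.0715]
eef_rot: [3.141, 0.0, 0.19]
force: [-3.4, -3.5, 4.1]
grip_width: 0.014
```

```bash
cat > st.py <<'E'
from h import *
o=ctrl.get_obs(); print(o['ee_pos'].round(4),'yaw',o['eef_rot'][2].round(4),o['grip_width'].round(4),o['force'].round(1),o['moment'].round(3),'q6',o['qpos'][5].round(3),'tau6',o['tau'][5].round(3))
E
python3 st.py
```

```text
Traceback (most recent call last):
  File "st.py", line 2, in <module>
    o=ctrl.get_obs(); print(o['ee_pos'].round(4),'yaw',o['eef_rot'][2].round(4),o['grip_width'].round(4),o['force'].round(1),o['moment'].round(3),'q6',o['qpos'][5].round(3),'tau6',o['tau'][5].round(3))
                                                                                ^^^^^^^^^^^^^^^^^^^^^
AttributeError: 'float' object has no attribute 'round'
```

Request:
jog_arm(moves=[[[0, 0, 0], [0, 0, -0.5], 5], [[0, 0, 0], [0, 0, -1], 5], [[0, 0, 0], [0, 0, -1.5], 5], [[0, 0, 0], [0, 0, -2], 5], [[0, 0, 0], [0, 0, -2], 5]])

```text
time_s: 11.83
ee_pos: [0.5247, 0.1286, 0.0715]
eef_rot: [3.141, 0.0, 0.016]
force: [-3.8, -3.1, 4.4]
grip_width: 0.0141
```

```bash
sed -i "s/o\['grip_width'\].round(4)/round(float(o['grip_width']),4)/" st.py; python3 st.py
```

```text
[0.5247 0.1286 0.0715] yaw 0.0159 0.0141 [-3.8 -3.1  4.4] [-0.761  0.666 -0.059] q6 1.728 tau6 0.92
```

Request:
jog_arm(moves=[[[0, 0, 0], [0, 0, -0.5], 5], [[0, 0, 0], [0, 0, -1], 5], [[0, 0, 0], [0, 0, -1.5], 5], [[0, 0, 0], [0, 0, -2], 5]])

```text
time_s: 12.17
ee_pos: [0.5247, 0.1286, 0.0715]
eef_rot: [3.141, 0.0, -0.158]
force: [-3.3, -4.6, 5.1]
grip_width: 0.014
```

```bash
python3 st.py
```

```text
[0.5247 0.1286 0.0715] yaw -0.1578 0.014 [-3.3 -4.6  5.1] [-0.764  0.726  0.107] q6 1.902 tau6 -1.037
```

Request:
jog_arm(moves=[[[0, 0, 0], [0, 0, -0.5], 5], [[0, 0, 0], [0, 0, -1], 5], [[0, 0, 0], [0, 0, -1.5], 5], [[0, 0, 0], [0, 0, -2], 5]])

```text
time_s: 12.5
ee_pos: [0.5251, 0.1286, 0.0716]
eef_rot: [3.141, -0.001, -0.332]
force: [1.6, -5.6, 0.3]
grip_width: 0.015
```

```bash
python3 st.py
```

```text
[0.5251 0.1286 0.0716] yaw -0.3318 0.015 [ 1.6 -5.6  0.3] [-0.841 -0.206  0.509] q6 2.076 tau6 -0.582
```

The moment about z jumped to 0.5 N m and the jaws spread to 15 mm, which looks like the seat. I'll check the wing against the jaws.

```bash
python3 - <<'E'
from h import *
import pickle
o=ctrl.get_obs()
c=eyes.camera('wrist'); im=c['frame'][:,:,::-1]
pickle.dump((c,o),open('w9.pkl','wb'))
cv2.imwrite('pics/w9.png',cv2.resize(im[190:320,190:310],None,fx=5,fy=4.6,interpolation=cv2.INTER_CUBIC))
E
python3 st.py
```

```text
[0.5251 0.1286 0.0716] yaw -0.3351 0.0152 [-0.2 -5.3  2.4] [-0.879 -0.017  0.507] q6 2.079 tau6 -0.248
```

View pics/w9.png

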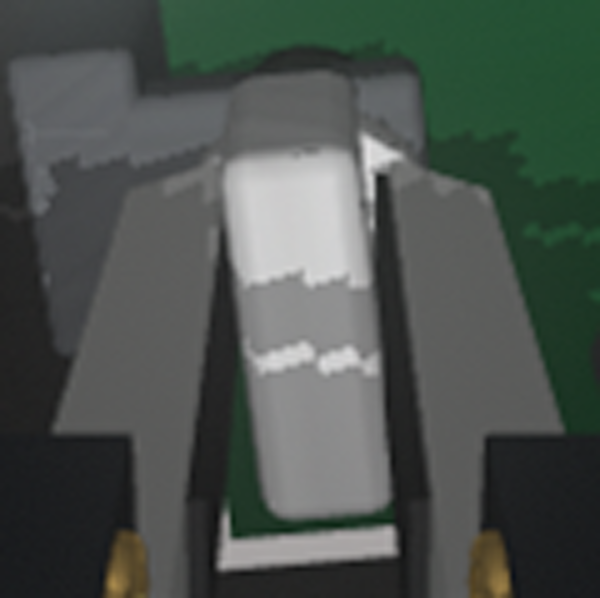

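The wing leans about 4–5° in the jaws, so it stopped while the gripper went on. That puts the seat near yaw -0.26. I'll ease back in small steps to find where the jaws sit flush again.

Request:
jog_arm(moves=[[[0, 0, 0], [0, 0, 0.4], 5], [[0, 0, 0], [0, 0, 0.4], 5]])

```text
time_s: 12.72
ee_pos: [0.5251, 0.1286, 0.0716]
eef_rot: [3.141, -0.001, -0.293]
force: [0.5, -6.2, 1.8]
grip_width: 0.0149
```

```bash
python3 st.py
```

```text
[0.5251 0.1286 0.0716] yaw -0.2927 0.0149 [ 0.5 -6.2  1.8] [-0.94   0.034  0.198] q6 2.037 tau6 -0.317
```

Request:
jog_arm(moves=[[[0, 0, 0], [0, 0, 0.2], 5], [[0, 0, 0], [0, 0, 0.2], 5]])

```text
time_s: 12.88
ee_pos: [0.5251, 0.1286, 0.0716]
eef_rot: [3.141, -0.001, -0.276]
force: [0.8, -5.7, 2.1]
grip_width: 0.0144
```

```bash
python3 st.py
```

```text
[0.5251 0.1286 0.0716] yaw -0.2763 0.0144 [ 0.8 -5.7  2.1] [-0.947  0.027  0.138] q6 2.02 tau6 -0.19
```

Request:
jog_arm(moves=[[[0, 0, 0], [0, 0, 0.2], 5], [[0, 0, 0], [0, 0, 0.2], 5]])

```text
time_s: 13.05
ee_pos: [0.525, 0.1286, 0.0716]
eef_rot: [3.141, -0.001, -0.259]
force: [-0.6, -5.4, 1.9]
grip_width: 0.0143
```

```bash
python3 st.py
```

```text
[0.525  0.1286 0.0716] yaw -0.259 0.0143 [-0.6 -5.4  1.9] [-0.923  0.218  0.158] q6 2.003 tau6 -0.199
```

Request:
jog_arm(moves=[[[0, 0, 0], [0, 0, 0.2], 5], [[0, 0, 0], [0, 0, 0.2], 5]])

```text
time_s: 13.22
ee_pos: [0.5249, 0.1286, 0.0715]
eef_rot: [3.141, -0.0, -0.242]
force: [-1.7, -4.9, 2.8]
grip_width: 0.0138
```

```bash
python3 st.py
```

```text
[0.5249 0.1286 0.0715] yaw -0.2416 0.0138 [-1.7 -4.9  2.8] [-0.922  0.31   0.024] q6 1.985 tau6 -0.281
```

The jaws are flush (13.8–14 mm) with almost no moment at yaw about -0.245, which I take as the seat. Backing off to yaw about 1.326, i.e. +17.95 units.

Request:
jog_arm(moves=[[[0, 0, 0], [0, 0, 1.2], 5], [[0, 0, 0], [0, 0, 2.4], 5], [[0, 0, 0], [0, 0, 3.6], 5], [[0, 0, 0], [0, 0, 4.8], 5], [[0, 0, 0], [0, 0, 6], 5]], squeeze=30)

```text
time_s: 13.63
ee_pos: [0.5249, 0.1288, 0.0716]
eef_rot: [3.141, -0.0, 0.286]
force: [-2.1, -2.9, 3.0]
grip_width: 0.0138
```

Request:
jog_arm(moves=[[[0, 0, 0], [0, 0, 1.2], 5], [[0, 0, 0], [0, 0, 2.4], 5], [[0, 0, 0], [0, 0, 3.6], 5], [[0, 0, 0], [0, 0, 4.8], 5], [[0, 0, 0], [0, 0, 6], 5]])

```text
time_s: 14.05
ee_pos: [0.5248, 0.129, 0.0716]
eef_rot: [-3.142, -0.0, 0.81]
force: [-2.2, -2.2, 2.7]
grip_width: 0.0137
```

Request:
jog_arm(moves=[[[0, 0, 0], [0, 0, 1.2], 5], [[0, 0, 0], [0, 0, 2.4], 5], [[0, 0, 0], [0, 0, 3.6], 5], [[0, 0, 0], [0, 0, 4.8], 5], [[0, 0, 0], [0, 0, 5.9], 5]])

```text
time_s: 14.47
ee_pos: [0.5246, 0.1291, 0.0715]
eef_rot: [-3.141, -0.0, 1.325]
force: [-3.5, -1.1, 4.7]
grip_width: 0.0143
```

Request:
jog_arm(moves=[[[0, 0, 0], [0, 0, 0], 5], [[0, 0, 0], [0, 0, 0], 5], [[0, 0, 0], [0, 0, 0], 5]])

```text
time_s: 14.72
ee_pos: [0.5246, 0.1291, 0.0715]
eef_rot: [-3.141, -0.0, 1.314]
force: [-5.2, -0.8, 5.3]
grip_width: 0.0138
```

```bash
python3 st.py
python3 - <<'E'
from h import *
c=eyes.camera('wrist'); cv2.imwrite('pics/w10.png',cv2.resize(c['frame'][:,:,::-1],(800,600)))
c=eyes.camera('top'); cv2.imwrite('pics/t10.png',cv2.resize(c['frame'][130:270,190:440,::-1],None,fx=3.2,fy=3.2,interpolation=cv2.INTER_CUBIC))
E
```

```text
[0.5246 0.1291 0.0715] yaw 1.3141 0.0138 [-5.2 -0.8  5.3] [-0.199  0.838  0.049] q6 0.43 tau6 -0.042
```

View pics/w10.png

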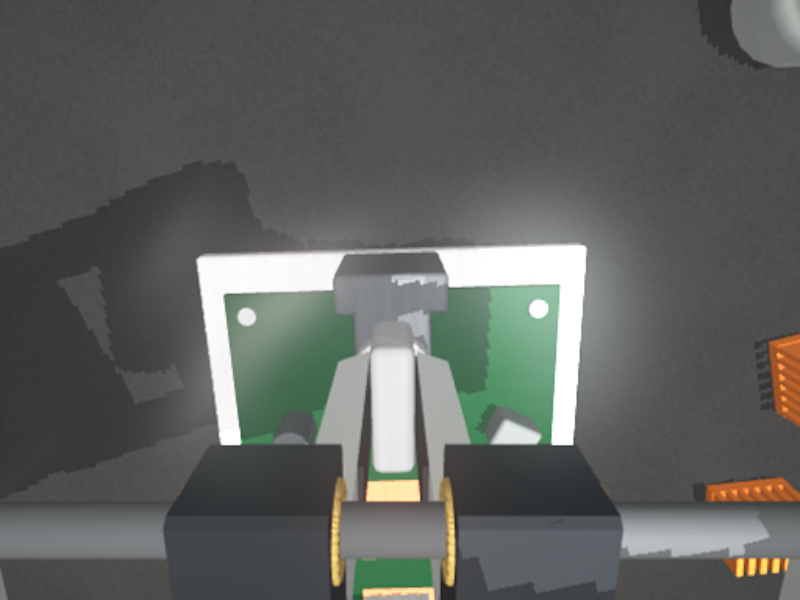

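View pics/t10.png

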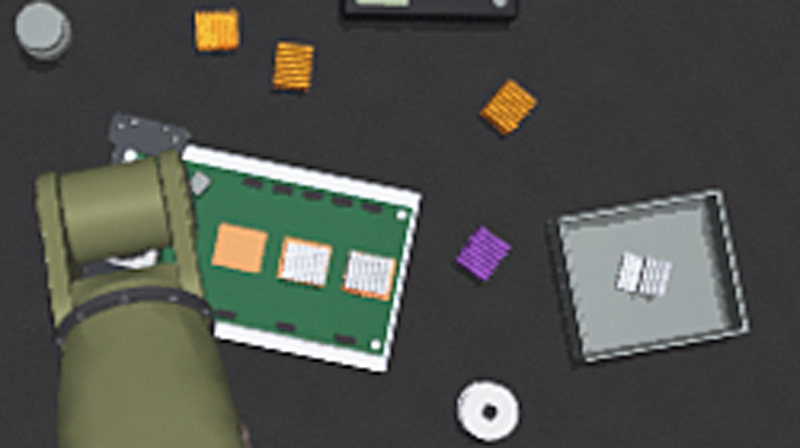

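The wing is held flush at yaw 1.314. I'll trim by about 1° toward the planned quarter turn and let it settle.

Request:
jog_arm(moves=[[[0, 0, 0], [0, 0, 0.2], 5], [[0, 0, 0], [0, 0, 0.2], 5], [[0, 0, 0], [0, 0, 0.2], 5], [[0, 0, 0], [0, 0, 0.2], 5]])

```text
time_s: 15.15
ee_pos: [0.5246, 0.1291, 0.0716]
eef_rot: [-3.141, -0.0, 1.331]
force: [-4.6, -0.2, 5.0]
grip_width: 0.014
```

```bash
python3 st.py
python3 - <<'E'
from h import *
c=eyes.camera('scene'); cv2.imwrite('pics/s11.png',cv2.resize(c['frame'][:,:,::-1],(800,600)))
E
```

```text
[0.5246 0.1291 0.0716] yaw 1.3314 0.014 [-4.6 -0.2  5. ] [-0.183  0.847  0.022] q6 0.413 tau6 0.001
```

View pics/s11.png

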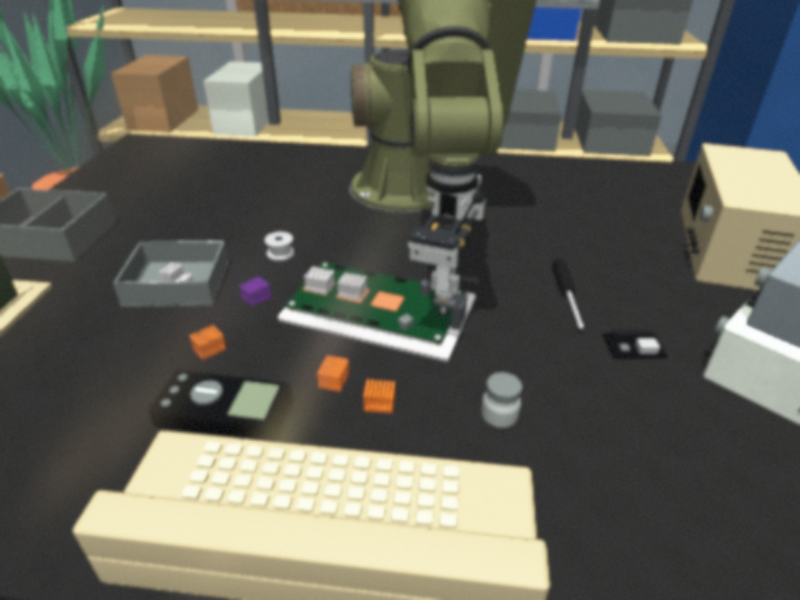

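The reject is in the bin at (172,272) and the good sinks are still at (319,279) and (352,286). The bystanders are unmoved and the gripper is on the knob at (445,280). Handing in.

```bash
python3 -c "
from station import ctrl
print(ctrl.hand_in())"
```

```text
the job is handed in; nothing more can be done
None
```

I put the broken heat sink, the one nearest the thumbscrew, in the reject bin. I then turned the screw clockwise until it seated, backed it off a quarter turn, and handed in at about 15 s with the gripper still holding the knob.

- **Seating:** the screw stopped after about 2.27 rad of turning, where the moment rose to 0.5 N m and the wing stopped following the jaws.
- **Back-off:** the jaws sat flush on the wing again at yaw about -0.245, which I took as the seat. They finished at yaw 1.331, so the back-off is about 1.576 rad. My estimates of the seat differ by about 0.03 rad: -0.257 from the wing's lean in the jaws, and -0.23 if the seated wing lines up with the jig.
- **Final checks:** the grip reads 14.0 mm, which is the wing's thickness, with 30 N squeeze. About 7 N of side and vertical force remains on the wrist. The pictures show the reject standing in the bin, both good sinks in place and the bystanders that can be seen unmoved. The arm hides the capacitor in the last top and scene views. It was last seen in place, partly hidden, in the wrist picture taken just before the final 1° trim.

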